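Fit the vial carousel on the tube rotator

ROBOT

A 6-joint arm with a two-finger parallel gripper is mounted at the origin on the work surface. World frame = base frame: x ahead of the robot, y to its left, z up, the work surface at z = 0. Lengths are in m, angles in rad, forces in N, time in s.
With the tool pointing down it reaches from about 0.275 to 0.975 m from the base axis. Payload 8.4 kg.
Tool frame: the origin (TCP) lies at the very end of the fingers, on their centre line; the grasp point (between the pads) lies 19 mm behind it; z points along the fingers, y is the line along which they close (so a half turn about z gives the same grasp; the last joint's range is limited). The gripper opens to 92 mm and grips with 3 to 60 N. Pads are 20 mm wide; open, the fingers measure 128 mm over their backs; the gripper's body (75 mm by 189 mm) begins 69 mm behind the grasp point.
Start: joints at [1.25, 0.353, 1.633, -0, 1.155, -0.002], TCP at [0.196, 0.594, 0.215] pointing down, gripper open.
Joint ranges: [-2.63, 2.63], [-0.92, 2.1], [0.06, 2.66], [-1.3, 4.44], [0, 2.69], [-3.02, 3.02]. Speed limits (rad/s): [2.22, 2.22, 2.79, 3.14, 3.14, 3.14].

INTERFACE

Orientations are given as [roll, pitch, yaw] about the fixed x, y, z axes, in that order (R = Rz(yaw) Ry(pitch) Rx(roll)).
In Python, from cell import observe, snapshot, sign_off gives the robot as it stands.
- The arm moves only by the shell command python3 -m pendant 'ROWS' [FORCE]. ROWS is JSON, a list of rows, each a list of 3 entries, a list of its own where there are three numbers: the shift along the world's x, y, z in mm, then the turn, a rotation vector about the world's x, y, z in rad, then the finger opening in mm, from 0 to 91.9. In form: [[[tx, ty, tz], [wx, wy, wz], jaw], ...]. A call has 1 to 10 rows; each row is the pose to reach, as a shift and turn from the pose commanded when the call began; what a row does not reach only later rows make up. A row lasts 1/10 s, in which the tool goes at most 50 mm and 8.59 degrees, less where a joint would pass 70% of its speed; a pose out of reach is approached as far as the arm can. A call with a gripper value outside its range is refused whole. The fingers move at their own pace and stop on an object; FORCE is the grip in N (left out, the last holds). Time passes only in rows, so rows that repeat a pose let the fingers close. It gives the time, the measured TCP pose, the force, the opening and the grip force at its end, in the units of the state.
- observe(): the state, without advancing time (a new reading comes with each control period).
- snapshot(name): name is "side" or "top"; returns a dict with "frame" (480x640x3 uint8, red, green, blue), "depth" (480x640 float32, m along the optical axis (not along the pixel's ray), 0 where there is no reading), "fx", "fy", "cx", "cy" (pixels), "k1" (the pictures are not rectified: a ray, as slopes to the right and down, at radius r is drawn at 1 + k1 r^2 times it, then the intrinsics apply), "position" and "attitude" of the camera in the world. Camera axes: x right, y up, looking along -z (the intrinsics and any distortion apply to the point x, -y, -z); pixel columns grow to the right and rows downward; lengths in m; the calibration is good to about 2 mm. A picture is of the moment at which its call begins.
- sign_off(): hands the job in; it is judged then, once.
The state is a dict: "t": time; "joint_positions": joint angles; "dq": joint speeds; "tau": joint torques, N m; "ee_pos": TCP position; "eef_rot": TCP orientation; "ft_force": force on the tool from outside, world axes, zero at the start; "ft_torque": the same for the moment, N m; "gripper_width": finger opening in m; "gripper_force": force on a finger pad.
Only numpy, scipy, OpenCV 4.12 (cv2) and the standard library are available. Lean on these libraries where they do the work, as an engineer would, in place of code of your own. Each camera call takes 0.05 s, during which the arm holds its last target. There are 200 camera calls.

TASK

Fit the white vial carousel onto the tube rotator: take it by its hexagonal hub, push the hub onto the tilted drive shaft, turn it until the slots underneath drop over the shaft's cross pin, and press it fully home against the collar, then let go. Treat it gently enough that the head keeps the tilt it is set to, and leave the other things on the bench where they are.

Things in the scene. Friction and masses are not known exactly. Their poses are not given: they have to be found in the camera images.
- carousel: Loose white plastic carousel, 0.27 to 0.45 kg, lying flat on the bench: a round disc of 176 mm diameter, 6 mm thick, with eight small closed vials clipped radially on its upper face (their tops 19 mm above its underside, none within 30 mm of the axis) and an upright hub in its middle; 84 mm high in all. Origin: centre of the underside; z points up along the hub.
- hub_grip (a point): Point on the carousel's axis where the hub is best gripped, 59 mm above the underside, axes as the carousel's. The hub is a hexagonal sleeve 36 mm across its flats, from 9 to 80 mm above the underside, with a 4 mm cap. The normals of the six flats lie at 0, 60, 120.. degrees from its x axis: grip across two opposite flats.
- bore_mouth (a point): Centre of the carousel's underside (same point and axes as its origin), mouth of the hub's bore: 22.5 mm wide, 80 mm deep, closed at the top. Two crossed slots in the underside, along its x and y axes (four arms at 90 degrees, each reaching 24 mm from the axis), are 9 mm wide and 9 mm deep. Any of the four quarter turns fits the pin.
- collar (a point): On the rotator's head: centre of the flat upper face of the shaft's collar (52 mm diameter). Its z axis points up along the shaft, which leans 24 to 34 degrees from vertical. The carousel is home when its underside lies on this face. A clamp holds the head at its tilt against about 8 N m.
- shaft_tip (a point): Centre of the flat tip of the steel drive shaft, 60 mm from the collar along the shaft, axes as collar. The shaft is 20 mm thick; its last 10 mm taper to 12 mm at the tip.
- pin_mid (a point): Middle of the 6 mm steel cross pin through the shaft, 4 mm above the collar; axes as collar. The pin reaches 21 mm to either side. Which way it points about the shaft differs each time and is NOT shown by these axes. Until the slots find it the carousel stands 7 mm off the collar. A gearbox keeps shaft and pin from turning (about 3 N m).
- rotator: The tube rotator, fixed: white base 226 x 146 x 44 mm, two upright cheeks 157 mm high that carry a grey motor head (84 mm diameter), from which the shaft leans to the machine's front. Origin on the bench between the cheeks, 6 mm in front of the head's pivot axis (127 mm high). Its -x axis points to the front, where knob and display are.
- tape: Roll of paper tape lying flat, 82 mm diameter, 19 mm high, origin centre of its underside; leave alone.
- marker: Marker pen lying along its x axis, 130 mm long, 17 mm thick, origin near its middle on the bench; leave alone.
- rack_a: Green vial rack 125 x 225 mm with vials up to 76 mm high, origin centre of its underside; leave alone.
- rack_b: Red vial rack, same size; leave alone.
- tip_box: Pipette tip box 122 x 84 x 72 mm, origin centre of its underside; leave alone.
- pipette: Pipette lying along its x axis, 260 mm long, up to 35 mm high, origin near its middle on the bench; leave alone.
- reagent: Closed jar, 68 mm diameter, 145 mm high, origin centre of its underside; leave alone.
- beaker: Clear beaker, 70 mm diameter, 90 mm high, origin centre of its underside; leave alone.

How it is judged:
At the end, for the whole second after the job is handed in: The carousel stands on the rotator's shaft, at rest, its hub upward: the centre of its underside within 4 mm of the collar's centre and no more than 2.5 mm off the collar's face, its axis within 3.4 degrees of the shaft's (distance between carousel and collar below 0.004 m and z of carousel in the frame of collar below 0.0025 m and angle between the z axis of carousel and the z axis of collar, either way round below 0.06 rad and linear speed of carousel below 0.02 m/s); the robot touches nothing.
It fails at once if the head is forced out of its set tilt (the collar shifted by more than 8 mm) (distance of collar from where it was at the start of the episode above 0.008 m).
It fails at once if another thing on the bench is shifted by more than 25 mm (distance of any of tape, marker, rack_a, rack_b, tip_box, pipette, reagent, beaker from where it was at the start of the episode above 0.025 m).
It also fails if it takes over 72 s, if anything falls off the work surface, if the arm or the gripper's body presses on something with over 40 N, if the wrist force passes 120 N, or if a joint passes its speed limit or range.

## Working session

There is one attempt and no reset: what is moved stays moved. The work goes in short steps, Python scripts to look and compute and a shell command to move; the robot and the scene stay as the last step left them, time stands still between calls to the robot, and variables do not carry over. Pictures are saved under pics/ and viewed, at most 10 in all, crops included, and the job is handed in when it is done.

```bash
mkdir -p pics; cat > h.py <<'E'
import numpy as np, cv2
from scipy.spatial.transform import Rotation as R
from cell import observe, snapshot, sign_off
def att(a):
    a=np.array(a,float)
    if a.shape==(3,3): return a
    return R.from_euler('xyz',a).as_matrix() if a.size==3 else R.from_quat(a).as_matrix()
def rays(s,u,v):
    K=np.array([[s['fx'],0,s['cx']],[0,s['fy'],s['cy']],[0,0,1]])
    p=cv2.undistortPoints(np.stack([u,v],-1).reshape(-1,1,2).astype(float),K,np.array([s['k1'],0,0,0,0.]))[:,0]
    return np.c_[p[:,0],-p[:,1],-np.ones(len(p))]@att(s['attitude']).T
def cloud(s):
    v,u=np.mgrid[0:480,0:640]
    d=rays(s,u.ravel(),v.ravel())
    P=np.array(s['position'])+d*s['depth'].ravel()[:,None]
    P[s['depth'].ravel()==0]=np.nan
    return P.reshape(480,640,3)
E
python3 - <<'E'
from h import *
import pickle
o=observe();print(o)
for n in('side','top'):
    s=snapshot(n);pickle.dump(s,open(n+'.pkl','wb'));cv2.imwrite(f'pics/{n}0.png',s['frame'][:,:,::-1])
    print(n,{k:s[k] for k in s if k not in('frame','depth')},(s['depth']>0).mean())
E
```

```text
{'t': 0.0, 'joint_positions': array([ 1.24960253e+00,  3.53641736e-01,  1.63410315e+00,  1.86417649e-05,
        1.15515949e+00, -2.42106326e-03]), 'dq': array([-1.58418789e-04, -2.86494265e-04,  2.26634078e-04,  1.45014051e-03,
        3.24689861e-05, -2.56583964e-04]), 'tau': array([ 1.32025300e-03, -5.93854201e+01, -3.34205782e+01,  7.00260163e-02,
        2.36239505e-02, -1.70466342e-04]), 'ee_pos': array([0.19573563, 0.59306926, 0.21388094]), 'eef_rot': array([-3.14028098e+00, -2.02204162e-05,  2.82281237e+00]), 'ft_force': array([-0.10516856,  0.0794981 , -0.55475004]), 'ft_torque': array([ 0.02176925, -0.0376657 , -0.01743863]), 'gripper_force': 0.0, 'gripper_width': 0.09187819596347509}
side {'fx': 490.3614482274651, 'fy': 490.3614482274651, 'cx': 315.374972204783, 'cy': 234.6487610319165, 'k1': -0.017821276903010122, 'position': array([0.52077716, 0.94221521, 0.88878134]), 'attitude': array([ 0.90333298,  0.01562798, -3.10056436])} 0.9959407552083334
top {'fx': 488.4672788706449, 'fy': 488.4672788706449, 'cx': 308.2915436895854, 'cy': 242.37273718215573, 'k1': -0.016177401557587553, 'position': array([0.48634281, 0.00552225, 1.33383251]), 'attitude': array([ 0.07315273,  0.00877505, -1.5498651 ])} 0.9959505208333334
```

View pics/side0.png

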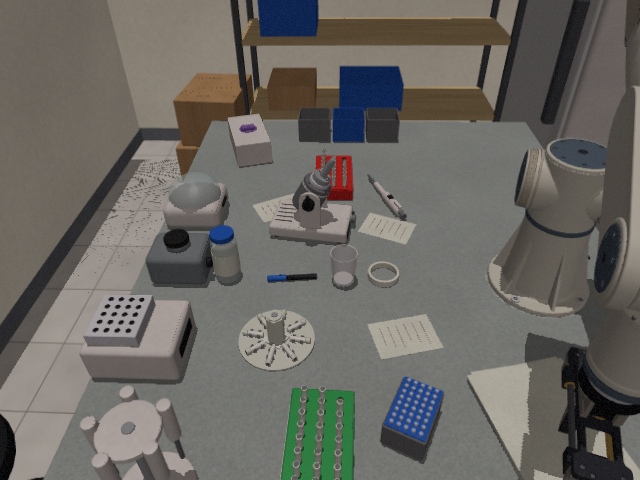

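View pics/top0.png

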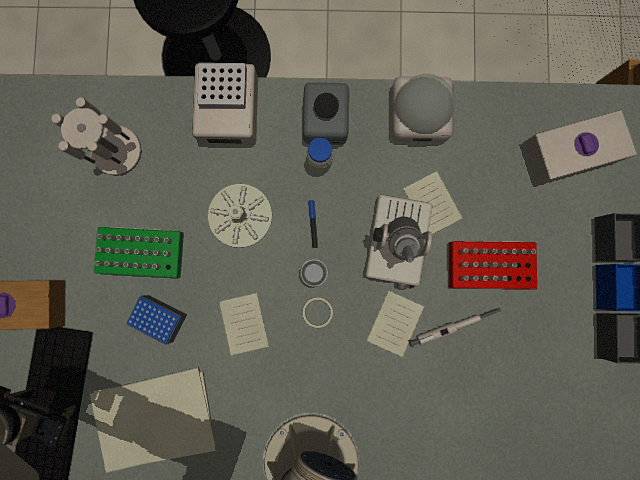

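The side view shows the carousel at about (277,335) and the rotator with its shaft tip at about (325,155). The top view shows the hub at about (238,212) and the rotator head at about (405,240). I'll measure both from the depth clouds and take enlarged crops.

```bash
python3 - <<'E'
from h import *
import pickle
S={n:pickle.load(open(n+'.pkl','rb')) for n in('side','top')}
C={n:cloud(S[n]) for n in S}
g=C['top'][205:225,225:250].reshape(-1,3)
# carousel
for n in S:
    P=C[n]; cx=P.reshape(-1,3)
    c0=np.nanmedian(C['top'][200:230,225:255].reshape(-1,3),0)
    near=np.hypot(P[...,0]-c0[0],P[...,1]-c0[1])<0.13
    tab=near&(np.abs(P[...,2])<0.003)
    cap=near&(P[...,2]>0.075); q=P[cap]
    zc=np.median(q[:,2])
    print(n,'table',np.median(P[tab][:,2]),'cap n',len(q),'z',zc, 'mean',q[np.abs(q[:,2]-zc)<.004].mean(0))
    # disc by colour: contour cast on plane z=.006
    m=(near&(P[...,2]>0.0035)).astype(np.uint8)
    cs,_=cv2.findContours(m,cv2.RETR_EXTERNAL,cv2.CHAIN_APPROX_NONE); k=max(cs,key=cv2.contourArea)[:,0]
    d=rays(S[n],k[:,0],k[:,1]); o=S[n]['position']; w=o+d*((.006-o[2])/d[:,2])[:,None]
    (x,y),(a,b),an=cv2.fitEllipse((w[:,:2]*1000).astype(np.float32)); print(' disc',x,y,a,b)
    # rotator
    r=P[(P[...,2]>0.165)&(np.hypot(P[...,0]-.42,P[...,1]+.19)<.22)]
    print(' rot hi',len(r),r.min(0) if len(r) else '',r.max(0) if len(r) else '')
def crop(n,u0,v0,w,h,f):
    return cv2.resize(S[n]['frame'][v0:v0+h,u0:u0+w,::-1],None,fx=f,fy=f,interpolation=cv2.INTER_CUBIC)
a=crop('top',200,175,80,80,5);b=crop('top',365,205,80,80,5);c=crop('side',275,145,80,60,5)
im=np.zeros((600,800,3),np.uint8);im[:300,:400]=a[50:350];im[:300,400:]=b[50:350];im[300:,:400]=c
d=crop('side',235,305,80,60,5);im[300:,400:]=d
cv2.imwrite('pics/crops.png',im)
E
```

```text
side table -0.00013589516745859953 cap n 200 z 0.08300792318951111 mean [0.65460766 0.21120505 0.08311678]
 disc 654.8604736328125 208.6978759765625 173.7245635986328 175.37078857421875
 rot hi 468 [ 0.52846215 -0.25330741  0.16520624] [ 0.61462186 -0.18566551  0.23828465]
top table 0.0002494479218193568 cap n 171 z 0.08327115368236715 mean [0.65358007 0.2090657  0.08328044]
 disc 654.9491577148438 208.2921142578125 172.1727752685547 175.07119750976562
 rot hi 735 [ 0.52709049 -0.25706797  0.16505352] [ 0.61562751 -0.18272695  0.24182509]
```

View pics/crops.png

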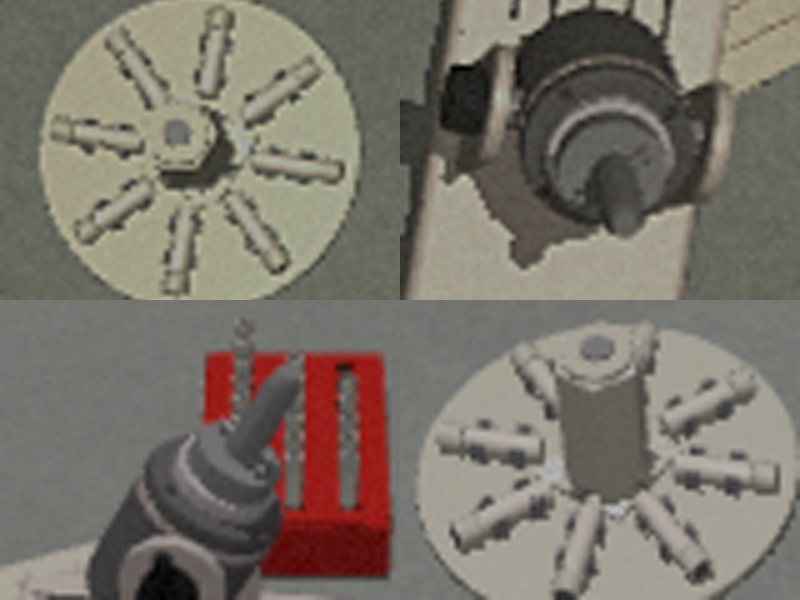

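The top-left crop shows the hexagonal cap at about (185,140) and eight vials. The other crops show the bare shaft leaning toward the robot, with its tip at about (628,225) in the top view and about (288,375) in the side view. The pin is too small to read. Next I'll fit the shaft axis and collar plane, plus the hex and vial phases.

```bash
cat > m.py <<'E'
from h import *
import pickle
from scipy.optimize import least_squares
S={n:pickle.load(open(n+'.pkl','rb')) for n in('side','top')}
C={n:cloud(S[n]) for n in S}
H=np.array([.5695,-.2205,.127])
def fit(names,x0=None):
    Q=np.vstack([C[n].reshape(-1,3) for n in names]); Q=Q[~np.isnan(Q[:,0])]
    x=np.array([.565,-.222,.19,-.53,-.05]) if x0 is None else x0  # collar centre, tilt slopes
    for it,lim in enumerate([.03,.012,.008,.006,.006,.005,.005]):
        a=np.r_[x[3:],1];a/=np.linalg.norm(a)
        d=Q-x[:3];h=d@a;r=np.linalg.norm(d-h[:,None]*a,axis=1)
        cyl=(h>.012)&(h<.048)&(abs(r-.010)<lim)
        pl=(r>.0135)&(r<.024)&(abs(h)<min(lim,.006))
        def res(x):
            a=np.r_[x[3:],1];a/=np.linalg.norm(a)
            d=Q[cyl]-x[:3];h=d@a;r=np.linalg.norm(d-h[:,None]*a,axis=1)
            return np.r_[r-.010,(Q[pl]-x[:3])@a]
        x=least_squares(res,x,loss='soft_l1',f_scale=.001).x
    a=np.r_[x[3:],1];a/=np.linalg.norm(a)
    return x,a,cyl.sum(),pl.sum(),np.sqrt(np.mean(res(x)**2)),Q
if __name__=='__main__':
    for ns in(['side'],['top'],['side','top']):
        x,a,nc,np_,e,Q=fit(ns)
        d=Q-x[:3];h=d@a;r=np.linalg.norm(d-h[:,None]*a,axis=1)
        e1=np.cross(a,[0,1,0]);e1/=np.linalg.norm(e1);e2=np.cross(a,e1)
        print(ns,'collar',x[:3].round(4),'axis',a.round(4),'tilt',np.degrees(np.arccos(a[2])).round(2),nc,np_,e,'tip h',np.sort(h[r<.009])[-5:].round(4),'tip',(x[:3]+.06*a).round(4))
        rim=(abs(h)<.003)&(r<.03); print(' rim rmax',np.percentile(r[rim],[90,98]))
        pin=(h>.003)&(h<.010)&(r>.0125)&(r<.023)
        print(' pin cand',[(round(float(np.degrees(np.arctan2(v@e2,v@e1)))),round(float(v@a)*1000,1),round(float(np.hypot(v@e1,v@e2))*1000)) for v in d[pin]][:40])
    for n in S:
        P=C[n].reshape(-1,3);c=np.array([.6545,.2088])
        r=np.hypot(*(P[:,:2]-c).T);t=np.arctan2(P[:,1]-c[1],P[:,0]-c[0])
        v=(P[:,2]>.010)&(P[:,2]<.022)&(r>.035)&(r<.085)
        print(n,'vial phase mod45',np.degrees(np.angle(np.exp(8j*t[v]).sum()))/8,abs(np.exp(8j*t[v]).mean()))
        m=(P[:,2]>.02)&(P[:,2]<.076)&(r<.028); q=P[m][:,:2]
        # orientation: for each angle mod 60, face-distance residual
        best=[]
        for ang in range(60):
            k=np.radians(ang+60*np.arange(6));pr=(q-c)@np.stack([np.cos(k),np.sin(k)])
            best.append(np.median(abs(pr.max(1)-np.median(pr.max(1)))))
        print(' hex phase',np.argsort(best)[:6],np.sort(best)[:3],m.sum())
        # cap corner support
        q=P[(P[:,2]>.079)&(r<.03)][:,:2]; q=q-q.mean(0)
        print(' cap',np.degrees(np.angle((np.hypot(*q.T)**6*np.exp(6j*np.arctan2(q[:,1],q[:,0]))).sum()))/6,'= corner phase mod60')
E
python3 m.py
```

```text
['side'] collar [ 0.5594 -0.2173  0.1821] axis [-0.4529  0.0434  0.8905] tilt 27.07 86 71 0.0018967056122389935 tip h [0.0602 0.0607 0.0608 0.0611 0.0633] tip [ 0.5323 -0.2147  0.2355]
 rim rmax [0.02586416 0.02675625]
 pin cand [(138, 5.7, 20), (133, 6.9, 18), (140, 3.8, 18), (128, 6.4, 14), (-119, 9.8, 13), (-135, 4.4, 22), (-62, 9.4, 13), (-90, 3.7, 13), (-81, 5.3, 14), (-65, 5.1, 13), (-50, 5.4, 13), (-41, 6.5, 14), (-54, 4.0, 15), (-51, 6.3, 18), (-50, 3.9, 19), (-40, 3.9, 20)]
['top'] collar [ 0.5583 -0.2168  0.1821] axis [-0.4355  0.0757  0.897 ] tilt 26.24 56 147 0.0017458934278404385 tip h [0.0615 0.0621 0.0622 0.0622 0.0634] tip [ 0.5322 -0.2122  0.236 ]
 rim rmax [0.02523351 0.02679149]
 pin cand [(-145, 4.1, 21), (-151, 3.8, 20), (-157, 4.2, 19), (140, 3.6, 18), (140, 7.7, 20), (134, 6.2, 22), (149, 5.1, 13), (145, 7.2, 15), (136, 5.7, 16), (131, 5.1, 18), (126, 4.8, 20), (137, 6.6, 13), (130, 6.1, 15), (-61, 6.2, 14), (-53, 3.0, 18), (-55, 7.9, 15), (-48, 6.8, 14), (-48, 4.6, 19), (-45, 6.1, 17), (58, 3.1, 22)]
['side', 'top'] collar [ 0.5588 -0.2174  0.1822] axis [-0.44
[... 406 characters left out ...]
-143, 4.0, 21), (-148, 3.7, 20), (-155, 4.2, 19), (141, 3.7, 17), (140, 7.8, 19), (134, 6.3, 21), (151, 5.2, 13), (146, 7.3, 14), (137, 5.8, 16), (131, 5.3, 17), (126, 5.0, 19), (130, 6.3, 14), (-75, 3.1, 14), (75, 3.2, 18), (-61, 6.3, 15), (-59, 7.6, 13), (-53, 3.2, 19), (-55, 8.1, 16), (-48, 7.0, 14), (-48, 4.8, 20), (-46, 6.3, 18), (56, 3.5, 22)]
side vial phase mod45 -7.487226560660164 0.7530845939078443
 hex phase [ 1  2  0 59 58  3] [0.00073108 0.00074198 0.00074742] 290
 cap 29.066277358968772 = corner phase mod60
top vial phase mod45 -7.3314000613594965 0.5845417317417018
 hex phase [ 0 59  1 58  2 56] [0.0002301  0.00024853 0.00025105] 58
 cap 28.449366720269968 = corner phase mod60
```

The fit is good. The collar is at about (0.559, -0.217, 0.182) with 26.7° of tilt. The raised returns put the pin at about -47° in world yaw. The hex flats sit at about -0.5° mod 60 and the vial phase suggests slots at about 59.5° mod 90, so a turn of about -16.5° should line up with the pin. I'll grip with the fingers closing along world x.

```bash
python3 -m pendant '[[[459,-384,10],[0,0,-1.258],91.9],[[459,-384,10],[0,0,-1.258],91.9],[[459,-384,10],[0,0,-1.258],91.9],[[459,-384,10],[0,0,-1.258],91.9],[[459,-384,10],[0,0,-1.258],91.9],[[459,-384,10],[0,0,-1.258],91.9],[[459,-384,10],[0,0,-1.258],91.9],[[459,-384,10],[0,0,-1.258],91.9],[[459,-384,10],[0,0,-1.258],91.9],[[459,-384,10],[0,0,-1.258],91.9]]' 30
```

```text
t: 1.1
ee_pos: [0.5805, 0.271, 0.2227]
eef_rot: [-3.141, 0.0, 1.563]
ft_force: [0.1, -0.3, -0.4]
gripper_width: 0.0921
gripper_force: 0.0
```

```bash
python3 -m pendant '[[[37,-31,0],[0,0,0],91.9],[[74,-62,-30],[0,0,0],91.9],[[74,-62,-60],[0,0,0],91.9],[[74,-62,-75],[0,0,0],91.9],[[74,-62,-75],[0,0,0],91.9],[[74,-62,-75],[0,0,0],91.9]]'; python3 -c "
from h import *
s=snapshot('top');cv2.imwrite('pics/t1.png',cv2.resize(s['frame'][150:270,160:320,::-1],None,fx=5,fy=5))
print(observe()['ee_pos'],observe()['eef_rot'])"
```

```text
t: 1.7
ee_pos: [0.6529, 0.2117, 0.1486]
eef_rot: [-3.141, -0.0, 1.566]
ft_force: [0.6, 0.5, 0.9]
gripper_width: 0.0916
gripper_force: 0.0
[0.6534142  0.21192692 0.14943147] [ 3.14018503e+00 -6.32471151e-04  1.56605338e+00]
```

```bash
python3 -m pendant '[[[1,-2,-40],[0,0,0],91.9],[[1,-3,-80],[0,0,0],91.9],[[1,-3,-105],[0,0,0],91.9],[[1,-3,-109],[0,0,0],91.9],[[1,-3,-109],[0,0,0],91.9],[[1,-3,-109],[0,0,0],35],[[1,-3,-109],[0,0,0],30],[[1,-3,-109],[0,0,0],30],[[1,-3,-109],[0,0,0],30],[[1,-3,-109],[0,0,0],30]]' 30
```

```text
t: 2.75
ee_pos: [0.6545, 0.2077, 0.0394]
eef_rot: [3.141, -0.0, 1.565]
ft_force: [-0.3, -0.0, 0.2]
gripper_width: 0.0541
gripper_force: 0.0
```

```bash
python3 -m pendant '[[[0,0,0],[0,0,0],30],[[0,0,0],[0,0,0],30],[[0,0,0],[0,0,0],30]]' 40; python3 -c "
from h import *
o=observe();print(o['ee_pos'],o['eef_rot'],o['gripper_width'],o['gripper_force'],o['ft_force'],o['ft_torque'])"
```

```text
t: 3.05
ee_pos: [0.6544, 0.2077, 0.0389]
eef_rot: [3.142, 0.0, 1.565]
ft_force: [0.3, -0.5, 0.8]
gripper_width: 0.0356
gripper_force: 40.0
[0.65441225 0.20769366 0.03889997] [3.14151820e+00 2.77460048e-05 1.56479676e+00] 0.035630199213614724 39.998655132658314 [ 0.27937856 -0.51991964  0.75042155] [-0.07722667  0.0195236   0.0448069 ]
```

```bash
python3 -m pendant '[[[0,0,40],[0,0,0],30],[[0,0,80],[0,0,0],30],[[0,0,130],[0,0,0],30],[[0,0,180],[0,0,0],30],[[0,0,230],[0,0,0],30],[[0,0,280],[0,0,0],30],[[0,0,300],[0,0,0],30],[[0,0,300],[0,0,0],30]]' 45
cat > plan.py <<'E'
from m import *
def target(spin,h):
    x,a,*_=fit(['side','top']);c=x[:3]
    rot=R.align_vectors([a],[[0,0,1]])[0]
    ax=np.cross([0,0,1],a);rot=R.from_rotvec(ax/np.linalg.norm(ax)*np.arccos(a[2]))
    return c,a,rot,rot*R.from_euler('z',spin,degrees=True)
if __name__=='__main__':
    x,a,_,_,_,Q=fit(['side','top']);c,a,rot,Rt=target(-16.5,0)
    d=Q-c;q=rot.inv().apply(d);r=np.hypot(q[:,0],q[:,1]);t=np.arctan2(q[:,1],q[:,0])
    m=(q[:,2]>.0035)&(q[:,2]<.0085)&(r>.013)&(r<.0225)
    z=np.exp(2j*t[m]);g=np.degrees(np.angle(np.median(z.real)+1j*np.median(z.imag)))/2
    near=np.abs((np.degrees(t[m])-g+90)%180-90)<25
    print('pin yaw',g,np.degrees(np.angle(z[near].sum()))/2,near.sum(),m.sum())
    print('rotvec',Rt.as_rotvec(),'pre TCP',c+a*(.075+.039),'a',a)
    o=observe();print(o['ee_pos'],o['eef_rot'],o['ft_force'])
E
python3 plan.py
```

```text
t: 3.85
ee_pos: [0.6556, 0.2081, 0.3427]
eef_rot: [3.136, -0.002, 1.565]
ft_force: [0.5, 1.6, -3.3]
gripper_width: 0.0356
gripper_force: 45.0
pin yaw -48.28860814093252 -48.20192874722218 21 28
rotvec [-0.00374668 -0.46809116 -0.28272308] pre TCP [ 0.50813392 -0.20963748  0.28406002] a [-0.44459009  0.0681001   0.89314166]
[0.65559823 0.20814566 0.34267236] [ 3.13599551e+00 -1.86456888e-03  1.56480691e+00] [ 0.46737665  1.55551061 -3.28765124]
```

```bash
python3 -m pendant '[[[-18,-46,0],[0,-0.05,-0.033],30],[[-36,-92,0],[0,-0.1,-0.066],30],[[-54,-138,0],[0,-0.15,-0.1],30],[[-72,-184,0],[0,-0.2,-0.133],30],[[-92,-230,0],[-0.001,-0.25,-0.166],30],[[-110,-276,0],[-0.001,-0.3,-0.2],30],[[-128,-322,0],[-0.001,-0.35,-0.233],30],[[-146,-368,0],[-0.002,-0.4,-0.266],30],[[-166,-415,0],[-0.002,-0.468,-0.303],30],[[-166,-415,-10],[-0.002,-0.468,-0.303],30]]'
python3 -m pendant '[[[0,0,0],[0,0,0],30],[[0,0,0],[0,0,0],30],[[0,0,0],[0,0,0],30]]'
```

```text
t: 4.85
ee_pos: [0.4838, -0.2125, 0.3266]
eef_rot: [2.681, -0.069, 1.263]
ft_force: [-0.0, 0.3, -3.3]
gripper_width: 0.0356
gripper_force: 45.0
t: 5.15
ee_pos: [0.4891, -0.2057, 0.3284]
eef_rot: [2.682, -0.07, 1.275]
ft_force: [-0.3, 0.2, -3.5]
gripper_width: 0.036
gripper_force: 45.0
```

```bash
python3 - <<'E'
from plan import *
o=observe();c,a,rot,Rt=target(0,0)
T=R.from_euler('xyz',o['eef_rot']).as_matrix();p=o['ee_pos']
print(p,'tool z vs -a deg',np.degrees(np.arccos(-T[:,2]@a)),'tz',T[:,2])
im=np.zeros((600,800,3),np.uint8)
for i,n in enumerate(('side','top')):
    s=snapshot(n);P=cloud(s)
    u=p+.039*T[:,2]  # expected underside centre
    d=(P-u)@T; h=-d[...,2]
    r=np.hypot(d[...,0],d[...,1])
    m=(np.abs(h-.006)<.003)&(r>.03)&(r<.1)
    q=P[m]; k=q.mean(0); nrm=np.linalg.svd(q-k)[2][2]; nrm*=np.sign(nrm[2])
    l=d[m]; print(n,m.sum(),'disc normal',nrm,'angle to a',np.degrees(np.arccos(nrm@a)),'h med',np.median(h[m]),'extent tool x,y',l[:,:2].min(0),l[:,:2].max(0))
    mk=m.astype(np.uint8)
    v=np.argwhere(m);print(v.min(0),v.max(0))
    c0=v.mean(0).astype(int);y,x=max(c0[0]-75,0),max(c0[1]-50,0)
    cr=cv2.resize(s['frame'][y:y+150,x:x+100,::-1],(400,600));im[:,400*i:400*i+400]=cr;print('crop',x,y)
cv2.imwrite('pics/pre.png',im)
E
```

```text
[ 0.48909189 -0.20571262  0.32844216] tool z vs -a deg 0.11640058029205165 tz [ 0.442972   -0.06908982 -0.89386935]
side 872 disc normal [-0.44225667  0.07242244  0.89395974] angle to a 0.28531204926724235 h med 0.006541732759280488 extent tool x,y [-0.07738452 -0.08711934] [0.09330011 0.08847148]
[117 313] [162 373]
crop 290 68
top 1955 disc normal [-0.44285801  0.06917685  0.89391909] angle to a 0.12505539223113074 h med 0.00663504967195377 extent tool x,y [-0.08604167 -0.0861979 ] [0.08984897 0.08895027]
[233 371] [306 455]
crop 354 186
```

View pics/pre.png

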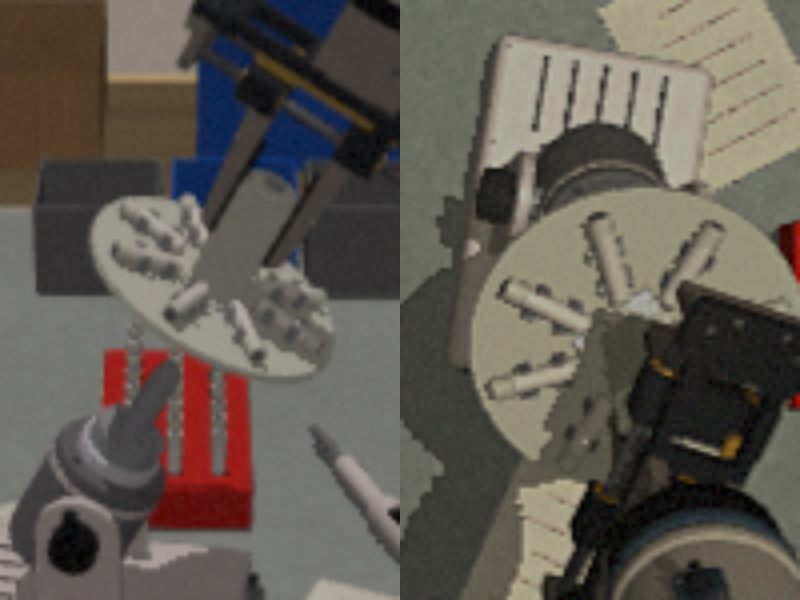

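The picture shows the carousel held square in the fingers, with the shaft tip just below it, at about (170,370) in the left half. The disc normal agrees with the shaft axis to within 0.3°.

```bash
cat > st.py <<'E'
from plan import *
import sys
c,a,rot,_=target(0,0)
o=observe();T=R.from_euler('xyz',o['eef_rot']).as_matrix();p=o['ee_pos']
u=p+T@np.array([.0015,.0005,.0385])
d=u-c;h=d@a;lat=d-h*a
slot=rot.inv().apply(T[:,1]);
print('t',o['t'],'h %.1f'%(h*1e3),'lat',(lat*1e3).round(1),'closing yaw %.1f'%np.degrees(np.arctan2(slot[1],slot[0])),'tilt err %.2f'%np.degrees(np.arccos(-T[:,2]@a)),'width',o['gripper_width'])
F=o['ft_force'];print('F axial %.1f'%(F@a),'lat',(F-(F@a)*a).round(1),'Mz %.2f'%(o['ft_torque']@a),o['ft_torque'].round(2))
for H in map(float,sys.argv[1:]): print('shift to h',H,((c+a*H/1e3-u)*1e3).round(1))
E
python3 st.py 66 50 30 12 7 0
```

```text
t 5.25 h 124.2 lat [3.6 1.8 1.7] closing yaw -17.8 tilt err 0.09 width 0.035583638100206705
F axial -2.5 lat [-1.4  0.4 -0.7] Mz 0.04 [0.06 0.61 0.03]
shift to h 66.0 [ 22.3  -5.8 -53.6]
shift to h 50.0 [ 29.4  -6.9 -67.9]
shift to h 30.0 [ 38.3  -8.2 -85.8]
shift to h 12.0 [  46.3   -9.4 -101.9]
shift to h 7.0 [  48.5   -9.8 -106.3]
shift to h 0.0 [  51.6  -10.3 -112.6]
```

```bash
python3 -m pendant '[[[10,-3,-25],[0,0,0],30],[[20,-5,-45],[0,0,0],30],[[22.3,-5.8,-53.6],[0,0,0],30],[[22.3,-5.8,-53.6],[0,0,0],30],[[22.3,-5.8,-53.6],[0,0,0],30]]' 50;python3 st.py 50 40 30; python3 - <<'E'
from h import *
s=snapshot('side');cv2.imwrite('pics/tip.png',cv2.resize(s['frame'][120:200,275:375,::-1],(800,640))[:600])
E
```

```text
t: 5.75
ee_pos: [0.511, -0.2127, 0.2759]
eef_rot: [2.68, -0.07, 1.274]
ft_force: [0.1, 1.6, -2.6]
gripper_width: 0.0356
gripper_force: 50.0
t 5.75 h 66.8 lat [-0.2 -1.2  0. ] closing yaw -17.9 tilt err 0.15 width 0.03559754822593029
F axial -2.3 lat [-0.9  1.8 -0.6] Mz 0.00 [ 0.04  0.55 -0.02]
shift to h 50.0 [  7.6   0.1 -15. ]
shift to h 40.0 [ 12.1  -0.6 -23.9]
shift to h 30.0 [ 16.5  -1.3 -32.8]
```

View pics/tip.png

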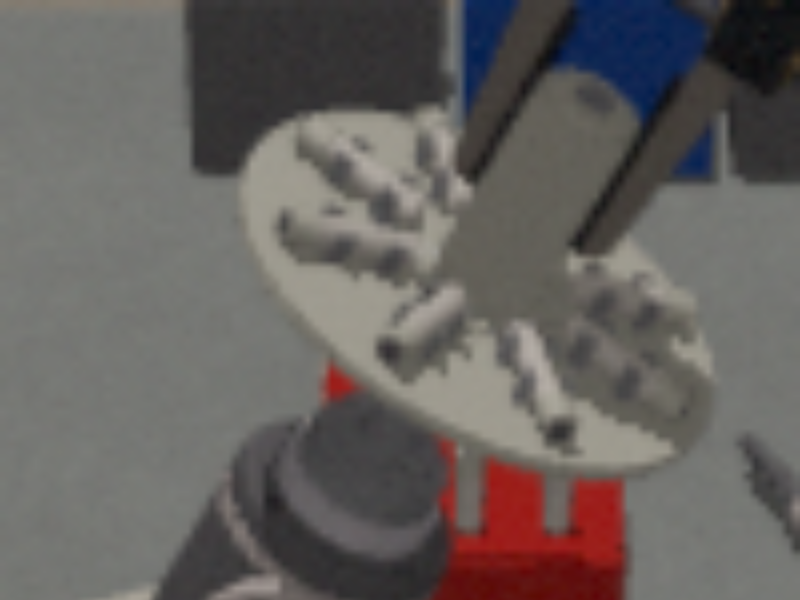

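The disc now hides the shaft, and the collar shows at about (375,440), which looks consistent. Starting the insertion gently.

```bash
python3 -m pendant '[[[2,0.3,-4],[0,0,0],30],[[4,0.4,-8],[0,0,0],30],[[6,0.2,-12],[0,0,0],30],[[8,0,-16],[0,0,0],30],[[8,0,-16],[0,0,0],30],[[8,0,-16],[0,0,0],30]]';python3 st.py 40 30 20
```

```text
t: 6.4
ee_pos: [0.5186, -0.2131, 0.2591]
eef_rot: [2.681, -0.07, 1.273]
ft_force: [-0.2, 0.4, -2.8]
gripper_width: 0.0353
gripper_force: 50.0
t 6.4 h 48.3 lat [-0.8 -0.4 -0.4] closing yaw -18.0 tilt err 0.17 width 0.03530338134585084
F axial -2.3 lat [-1.2  0.6 -0.7] Mz 0.09 [0.01 0.65 0.06]
shift to h 40.0 [ 4.5 -0.2 -7.1]
shift to h 30.0 [  8.9  -0.8 -16. ]
shift to h 20.0 [ 13.4  -1.5 -24.9]
```

No contact force at h=48, so the tip is inside the bore. Continuing.

```bash
python3 -m pendant '[[[3,-0.1,-5],[0,0,0],30],[[6,-0.4,-10],[0,0,0],30],[[9,-0.8,-16],[0,0,0],30],[[9,-0.8,-16],[0,0,0],30]]';python3 st.py 20 12 7
```

```text
t: 6.8
ee_pos: [0.5275, -0.2136, 0.2421]
eef_rot: [2.682, -0.07, 1.273]
ft_force: [0.1, -0.1, -3.8]
gripper_width: 0.0355
gripper_force: 50.0
t 6.8 h 29.1 lat [-0.5  0.4 -0.3] closing yaw -18.0 tilt err 0.18 width 0.035515677499317395
F axial -3.5 lat [-1.4  0.1 -0.7] Mz 0.08 [-0.02  0.61  0.03]
shift to h 20.0 [ 4.6 -1.  -7.9]
shift to h 12.0 [  8.1  -1.5 -15. ]
shift to h 7.0 [ 10.3  -1.9 -19.5]
```

```bash
python3 -m pendant '[[[2.5,-0.4,-5],[0,0,0],30],[[5,-0.8,-9],[0,0,0],30],[[7.5,-1.2,-14],[0,0,0],30],[[7.5,-1.2,-14],[0,0,0],30]]';python3 st.py 9 6 3 0
```

```text
t: 7.2
ee_pos: [0.535, -0.2149, 0.2284]
eef_rot: [2.682, -0.07, 1.273]
ft_force: [-0.2, 0.1, -2.6]
gripper_width: 0.0357
gripper_force: 50.0
t 7.2 h 13.5 lat [0.1 0.1 0. ] closing yaw -18.0 tilt err 0.17 width 0.03567187192356002
F axial -2.2 lat [-1.2  0.3 -0.6] Mz 0.05 [0.01 0.62 0.01]
shift to h 9.0 [ 1.9 -0.4 -4. ]
shift to h 6.0 [ 3.2 -0.6 -6.7]
shift to h 3.0 [ 4.6 -0.8 -9.4]
shift to h 0.0 [  5.9  -1.  -12.1]
```

```bash
python3 -m pendant '[[[1,-0.2,-2],[0,0,0],30],[[2,-0.4,-4],[0,0,0],30],[[2.6,-0.5,-5.3],[0,0,0],30],[[3.2,-0.6,-6.7],[0,0,0],30],[[3.2,-0.6,-6.7],[0,0,0],30]]';python3 st.py 3 0
```

```text
t: 7.7
ee_pos: [0.5383, -0.2156, 0.2224]
eef_rot: [2.681, -0.07, 1.273]
ft_force: [0.7, -0.4, -3.7]
gripper_width: 0.0354
gripper_force: 50.0
t 7.7 h 6.6 lat [ 0.4 -0.1  0.2] closing yaw -18.0 tilt err 0.17 width 0.035356419822194556
F axial -3.6 lat [-0.9 -0.2 -0.4] Mz -0.02 [ 0.06  0.61 -0.04]
shift to h 3.0 [ 1.3 -0.1 -3.4]
shift to h 0.0 [ 2.6 -0.3 -6.1]
```

```bash
python3 -m pendant '[[[0.5,-0.1,-1.2],[0,0,0],30],[[1,-0.1,-2.4],[0,0,0],30],[[1.3,-0.1,-3.4],[0,0,0],30],[[1.3,-0.1,-3.4],[0,0,0],30]]';python3 st.py 0 -1
```

```text
t: 8.1
ee_pos: [0.5396, -0.2157, 0.219]
eef_rot: [2.681, -0.07, 1.273]
ft_force: [0.2, -0.0, -2.5]
gripper_width: 0.0355
gripper_force: 50.0
t 8.1 h 3.0 lat [0. 0. 0.] closing yaw -18.0 tilt err 0.17 width 0.03550567802073117
F axial -2.3 lat [-0.9  0.1 -0.4] Mz 0.02 [-0.01  0.51 -0.02]
shift to h 0.0 [ 1.3 -0.2 -2.7]
shift to h -1.0 [ 1.7 -0.3 -3.6]
```

```bash
python3 -m pendant '[[[0.5,0,-0.9],[0,0,0],30],[[0.9,-0.1,-1.8],[0,0,0],30],[[1.3,-0.2,-2.7],[0,0,0],30],[[1.3,-0.2,-2.7],[0,0,0],30]]';python3 st.py -1 -2
```

```text
t: 8.5
ee_pos: [0.541, -0.216, 0.2166]
eef_rot: [2.68, -0.07, 1.273]
ft_force: [-0.6, 0.2, -3.2]
gripper_width: 0.0358
gripper_force: 50.0
t 8.5 h 0.2 lat [ 0.2 -0.1  0.1] closing yaw -18.0 tilt err 0.17 width 0.0358142264046925
F axial -2.6 lat [-1.8  0.4 -0.9] Mz 0.03 [-0.01  0.61 -0.02]
shift to h -1.0 [ 0.4 -0.  -1.2]
shift to h -2.0 [ 0.8 -0.1 -2. ]
```

The carousel has passed below the 7 mm pin height with no resistance. I'll go on until it seats with a measurable force.

```bash
python3 -m pendant '[[[0.25,0,-0.5],[0,0,0],30],[[0.5,-0.1,-1],[0,0,0],30],[[0.5,-0.1,-1],[0,0,0],30]]';python3 st.py; python3 -m pendant '[[[0.25,0,-0.5],[0,0,0],30],[[0.5,-0.1,-1],[0,0,0],30],[[0.5,-0.1,-1],[0,0,0],30]]';python3 st.py
```

```text
t: 8.8
ee_pos: [0.5411, -0.216, 0.2164]
eef_rot: [2.68, -0.07, 1.273]
ft_force: [-12.0, 1.3, 11.6]
gripper_width: 0.0359
gripper_force: 50.0
t 8.8 h -0.0 lat [ 0.2 -0.1  0.1] closing yaw -18.0 tilt err 0.17 width 0.03585592033844778
F axial 15.8 lat [-5.   0.2 -2.5] Mz 0.04 [0.24 1.2  0.07]
t: 9.1
ee_pos: [0.5412, -0.2161, 0.2163]
eef_rot: [2.68, -0.07, 1.273]
ft_force: [-24.9, 4.6, 25.4]
gripper_width: 0.0356
gripper_force: 50.0
t 9.1 h -0.2 lat [ 0.2 -0.1  0.1] closing yaw -18.0 tilt err 0.17 width 0.03563100986932387
F axial 34.1 lat [-9.8  2.3 -5. ] Mz 0.04 [0.49 1.84 0.15]
```

It stopped hard at h≈0, with 34 N axial and no twist. I'll relax the press, open, and back off along the shaft.

```bash
python3 -m pendant '[[[-0.7,0.1,1.4],[0,0,0],30],[[-0.7,0.1,1.4],[0,0,0],60],[[-0.7,0.1,1.4],[0,0,0],70],[[-0.7,0.1,1.4],[0,0,0],70],[[-0.7,0.1,1.4],[0,0,0],70],[[-0.7,0.1,1.4],[0,0,0],70]]'
python3 -m pendant '[[[-5,1,10],[0,0,0],70],[[-15,2,30],[0,0,0],70],[[-30,4.5,60],[0,0,0],70],[[-48,7,98],[0,0,0],70],[[-68,10,136],[0,0,0],70],[[-88,13,170],[0,0,0],70],[[-108,16,200],[0,0,0],70],[[-108,16,200],[0,0,0],70]]'
python3 - <<'E'
from plan import *
c,a,rot,_=target(0,0)
im=np.zeros((600,800,3),np.uint8)
for i,n in enumerate(('side','top')):
    s=snapshot(n);P=cloud(s);q=rot.inv().apply((P-c).reshape(-1,3)).reshape(P.shape)
    r=np.hypot(q[...,0],q[...,1])
    cap=q[(q[...,2]>.078)&(q[...,2]<.1)&(r<.018)]
    m=(r>.03)&(r<.095)&(abs(q[...,2]-.006)<.004);Q=q[m]
    nr=np.linalg.svd(Q-Q.mean(0))[2][2]
    print(n,'disc top med',np.median(Q[:,2]),'tilt',np.degrees(np.arccos(abs(nr[2]))),'extent',Q.min(0),Q.max(0),'cap',np.median(cap,0),len(cap))
    v=np.argwhere(m).mean(0).astype(int);y,x=v[0]-75,v[1]-50
    im[:,400*i:400*i+400]=cv2.resize(s['frame'][y:y+150,x:x+100,::-1],(400,600))
cv2.imwrite('pics/end.png',im)
E
```

```text
t: 9.7
ee_pos: [0.5414, -0.2161, 0.2159]
eef_rot: [2.68, -0.07, 1.273]
ft_force: [0.7, -0.4, -0.2]
gripper_width: 0.0696
gripper_force: 0.0
t: 10.5
ee_pos: [0.4327, -0.2006, 0.4218]
eef_rot: [2.672, -0.067, 1.272]
ft_force: [0.1, -0.4, 0.4]
gripper_width: 0.0699
gripper_force: 0.0
side disc top med 0.005907856233705251 tilt 0.758737751835104 extent [-0.08636541 -0.08715341  0.00200236] [0.08715272 0.09012266 0.00999826] cap [-0.00020188  0.00372661  0.08330561] 83
top disc top med 0.005946512215882095 tilt 0.5905509882060602 extent [-0.08714282 -0.0872644   0.00200266] [0.08849457 0.08852206 0.00999281] cap [0.00097517 0.00037389 0.08329438] 189
```

View pics/end.png

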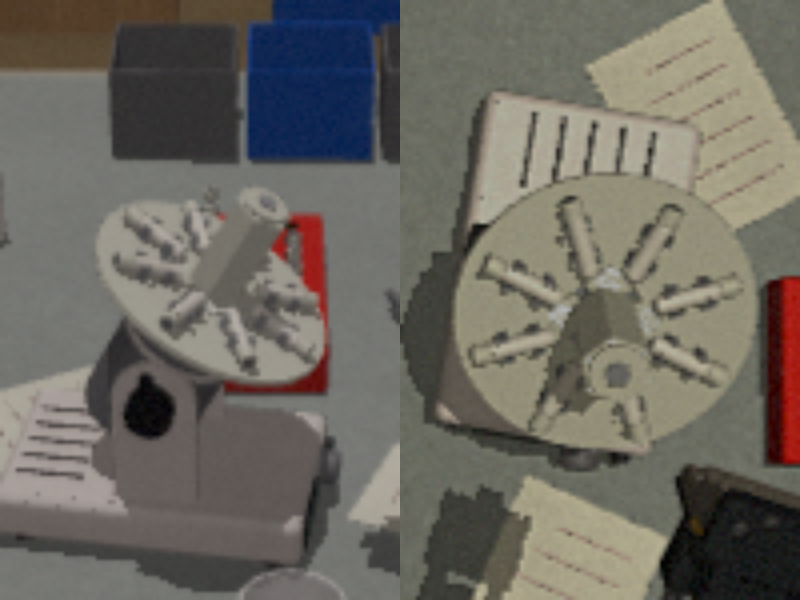

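The carousel sits flush. Its disc top is 5.9 mm above the collar face, which puts the underside at about 0. It is centred, less than 0.8° off the shaft axis, and the gripper is clear.

```bash
python3 -c "
from cell import sign_off
print(sign_off())"
```

```text
the job is handed in; nothing more can be done
None
```

The carousel is home on the collar with its slots over the cross pin, released and handed in at about 10.6 s; the final images show it flush, centred and within 0.8° of the shaft axis (`sign_off` returned no verdict).

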